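# Open the parts case and light it

### The job

Of the two lidded grey cases on the orange mat, flip open the larger one: push its lid up with a fingertip under the front lip and on over the top, until it leans back and stays open by itself. Then press the button on the magnifier lamp's base all the way in and let it go, so that the contents are lit. Grip and lift nothing, leave the case standing where it is, and leave the smaller case shut and the other things undisturbed.

Things in the scene. Friction and masses are not known exactly. Their poses are not given: they have to be found in the camera images.
- case: The larger grey plastic parts case, loose on a 3 mm thick orange mat, 100 deep (its x) x 160 wide (its y) x 65 mm high without the lid, about 1 kg. Origin: centre of its underside; x points from the lip side to the hinge side, z up. The lip side faces roughly towards the robot. Its two inner dividers run front to back and reach no higher than the rim.
- case_lip (a point): Middle of the outer edge of the larger case's finger lip, on the lip's underside (moves with the lid). The lip is a tongue 80 mm wide and 5 mm thick that continues the lid and sticks out 22 mm beyond the case's front wall, with its underside 65 mm above the mat when shut; below it is free space.
- case_hinge (a point): Middle of the larger case's hinge line, along the case's y at the top of the rear wall (rim height, level with the lid's underside). The lip's edge is 122 mm from it.
- case_lid (a joint): Larger case's lid angle, rad: 0 shut, grows as it opens, 1.57 upright, stop at 1.95. Lid 160 mm wide, 5 mm thick, about 0.1 kg, free hinge with light damping and no catch: it falls shut from below about 1.5 and falls back open onto the stop from above about 1.6.
- small_case: The smaller case, same grey plastic and build, 80 deep x 100 wide x 50 mm high, lip 50 mm wide sticking out 22 mm; loose, to be left alone. Origin: centre of its underside; axes as for the larger one. The two cases may stand either way round, left or right.
- small_case_lid (a joint): Smaller case's lid angle, rad: 0 shut. To stay shut.
- lamp_button_top (a point): Centre of the top face of the lamp's round push button (28 mm diameter, pressed straight down), at the mat-side (-y) end of the lamp's white slab base (110 x 220 x 24 mm high), which is fixed to the board. The lamp's post (18 mm diameter, 0.38 m high) stands 140 mm from the button along +y, with a tilted round head of 124 mm diameter above it, reaching no nearer than 150 mm to the button in y.
- lamp_button (a joint): Travel of the button, m: 0 out, 0.006 fully pressed (spring, about 4 N at full travel).
- bottle_center (a point): Middle of the glass dropper bottle, 28 mm diameter, 82 mm high, standing loose between the two cases. Leave alone.
- probe_center (a point): Middle of the stainless steel probe, a thin 170 mm long tool 8 mm thick lying loose on the mat, pointing at the robot, on the robot's side of the bottle. Leave alone.
- driver_grip (a point): Handle of a 160 mm screwdriver lying loose on the board at the robot's right. Leave alone.
- jar_center (a point): Middle of a small lidded jar, 44 mm diameter, 55 mm high, standing loose at the robot's right. Leave alone.
There are look-alikes about, which are no part of the job. Leave any purple look-alike of the case alone.

How it is judged:
By the outcome, as a careful person would: the job done as asked, in the order asked, and still so for the second after the job is handed in, with the robot touching nothing.
It also fails if it takes over 64 s, if anything falls off the work surface, if the arm or the gripper's body presses on something with over 40 N, if the wrist force passes 120 N, or if a joint passes its speed limit or range.

### The arm

A 6-joint arm with a two-finger parallel gripper is mounted at the origin on the work surface. World frame = base frame: x ahead of the robot, y to its left, z up, the work surface at z = 0. Lengths are in m, angles in rad, forces in N, time in s.
With the tool pointing down it reaches from about 0.2 to 0.875 m from the base axis. Payload 3.4 kg.
Tool frame: the origin (TCP) lies at the very end of the fingers, on their centre line; the grasp point (between the pads) lies behind it (grip_depth is the z of the grasp point in the tool frame, in m); z points along the fingers, y is the line along which they close (so a half turn about z gives the same grasp; the last joint's range is limited). The gripper opens to 94 mm and grips with 3 to 60 N. Pads are 16 mm wide; open, the fingers measure 119 mm over their backs; the gripper's body (75 mm by 177 mm) begins 78 mm behind the grasp point.
Start: joints at [1.067, 0.276, 1.505, -0, 1.361, -0.121], TCP at [0.215, 0.533, 0.205] pointing down, gripper open.
Joint ranges: [-2.89, 2.89], [-0.75, 2.08], [0.22, 2.7], [-1.18, 4.32], [0.11, 2.71], [-2.7, 2.7]. Speed limits (rad/s): [2.57, 2.57, 3.14, 3.14, 3.14, 3.14].

### API

Orientations are given as a unit quaternion [x, y, z, w].
In Python, from station import * gives the robot as it stands.
- The arm moves only by the shell command python3 -m handwheel 'ROWS' [FORCE]. ROWS is JSON, a list of rows, each a list of 7 numbers: the shift along the tool's x, y, z scaled (see below), then the turn, a rotation vector about the tool's x, y, z scaled (see below), then the opening in per cent of the stroke, from 0 (shut) to 100 (fully open). In form: [[tx, ty, tz, wx, wy, wz, grip], ...]. A call has 1 to 5 rows; each row is the pose to reach, as a shift and turn from the pose commanded when the call began, along the tool's axes at that moment, turning the shorter way round; what a row does not reach only later rows make up. The controller multiplies each number of a shift by 0.2 m and each number of a turn by 360 degrees. A row lasts 1/12 s, in which the tool goes at most 41.7 mm and 7.16 degrees, less where a joint would pass 70% of its speed; a pose out of reach is approached as far as the arm can. A call with a number of a shift or a turn outside -1 to 1 is refused whole. A call with a gripper value outside its range is refused whole. The fingers move at their own pace and stop on an object; FORCE is the grip in N (left out, the last holds). Time passes only in rows, so rows that repeat a pose let the fingers close. It gives the time, the measured TCP pose, the force, the opening and the grip force at its end, in the units of the state.
- get_state(): the state, without advancing time (a new reading comes with each control period).
- capture(name): name is "scene" or "top" or "wrist"; returns the picture (420x560x3 uint8, blue, green, red); there is no depth.
- get_calibration(name): a dict with "fx", "fy", "cx", "cy" (pixels), "dist" ([k1, k2, p1, p2, k3] as OpenCV has them; the pictures are not rectified), "xyz" and "attitude" of the camera in the world. Camera axes: x right, y down, z forward; pixel columns grow to the right and rows downward; lengths in m; the calibration is good to about 2 mm. A picture is of the moment at which its call begins: read the wrist's pose just before it. get_calibration takes no time and is no camera call; for the wrist camera it gives the pose at the moment of the call.
- close_job(): hands the job in; it is judged then, once.
The state is a dict: "clock": time; "joints": joint angles; "dq": joint speeds; "joint_torque": joint torques, N m; "position": TCP position; "ee_rot": TCP orientation; "contact_force": force on the tool from outside, world axes, zero at the start; "torque": the same for the moment, N m; "gripper_width": finger opening in m; "gripper_force": force on a finger pad.
Only numpy, scipy, OpenCV 4.12 (cv2) and the standard library are available. Lean on these libraries where they do the work, as an engineer would, in place of code of your own. Each camera call takes 0.05 s, during which the arm holds its last target. There are 200 camera calls.

## Working session

There is one attempt and no reset: what is moved stays moved. The work goes in short steps, Python scripts to look and compute and a shell command to move; the robot and the scene stay as the last step left them, time stands still between calls to the robot, and variables do not carry over. Pictures are saved under pics/ and viewed, at most 12 in all, crops included, and the job is handed in when it is done.

```bash
mkdir -p pics; python3 - <<'E'
from station import *
import cv2
s=get_state();print(s)
for n in("scene","top"):
    cv2.imwrite(f"pics/{n}0.png",capture(n));print(n,get_calibration(n))
E
```

```text
{'clock': 0.0, 'joints': array([ 1.06698787e+00,  2.76582895e-01,  1.50607768e+00,  2.07635782e-05,
        1.36066927e+00, -1.21023312e-01]), 'dq': array([ 0.00109561,  0.00195292, -0.00117358, -0.00094829,  0.00025279,
        0.00028267]), 'joint_torque': array([ 6.45658492e-04, -4.04589057e+01, -2.37226743e+01,  6.99879485e-02,
        3.46217165e-02, -1.34837128e-04]), 'position': array([0.21451593, 0.53291084, 0.20463372]), 'ee_rot': array([ 1.90228284e-01,  9.81739500e-01, -8.23433272e-04, -2.76631416e-04]), 'contact_force': array([-0.05323683,  0.00744992, -0.31917865]), 'torque': array([0.01729329, 0.0305728 , 0.01273747]), 'gripper_force': 0.0, 'gripper_width': 0.09386263448463864}
scene {'fx': 424.5264321262029, 'fy': 424.5264321262029, 'cx': 283.0764398116412, 'cy': 207.57336115638938, 'dist': array([-0.06266292,  0.        ,  0.        ,  0.        ,  0.        ]), 'xyz': array([1.19264325, 0.38059381, 0.71195899]), 'attitude': array([ 0.46380344,  0.77166224, -0.37160006, -0.22657701])}
top {'fx': 399.7994994997278, 'fy': 399.7994994997278, 'cx': 273.6761166414769, 'cy': 208.15035842320248, 'dist': array([-0.00666934,  0.        ,  0.        ,  0.        ,  0.        ]), 'xyz': array([0.35355919, 0.01810653, 1.23273199]), 'attitude': array([-0.69895709,  0.71259215, -0.04197349,  0.04369946])}
```

View pics/top0.png

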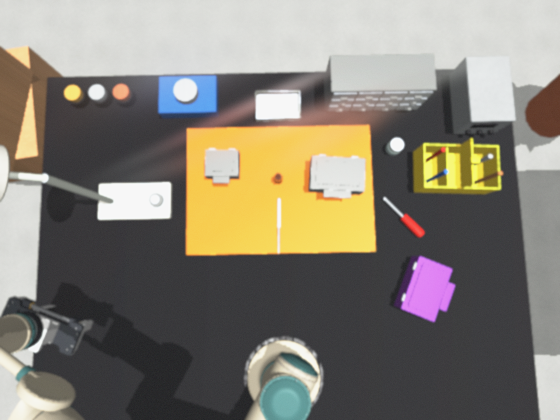

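View pics/scene0.png

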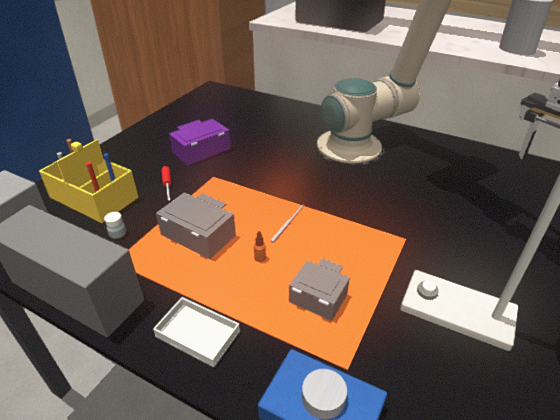

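The top view shows the larger case at about (337,175) with its lip at (337,193), the small case at (222,163), the bottle at (278,178), and the lamp button at (155,200). The scene view agrees, with the larger case at (196,220), the small case at (318,288) and the button at (428,288). I'll measure next.

```bash
cat > h.py <<'E'
import numpy as np,cv2
from station import *
from scipy.spatial.transform import Rotation as R
def ray(n,px,cal=None):
    c=cal or get_calibration(n);K=np.array([[c['fx'],0,c['cx']],[0,c['fy'],c['cy']],[0,0,1]])
    u=cv2.undistortPoints(np.array(px,float).reshape(-1,1,2),K,c['dist']).reshape(-1,2)
    return np.array(c['xyz']),R.from_quat(c['attitude']).apply(np.c_[u,np.ones(len(u))])
def plane(n,px,z,cal=None):
    o,d=ray(n,px,cal);return o+d*((z-o[2])/d[:,2])[:,None]
E
python3 - <<'E'
from h import *
im=cv2.imread('pics/top0.png');hsv=cv2.cvtColor(im,cv2.COLOR_BGR2HSV)
m=((hsv[...,1]<90)&(hsv[...,2]>60)).astype(np.uint8);m[:130]=0;m[250:]=0;m[:,:190]=0;m[:,372:]=0
n,l,s,c=cv2.connectedComponentsWithStats(m)
for i in range(1,n):
    if s[i,4]>30:
        pts=np.argwhere(l==i)[:,::-1].astype(np.float32);r=cv2.minAreaRect(pts);print(s[i],r,plane('top',[r[0]],.073)[0].round(3))
print('button',plane('top',[[155,200]],.03).round(3))
a=cv2.resize(im[140:215,290:380],None,fx=8,fy=8,interpolation=cv2.INTER_CUBIC);cv2.imwrite('pics/crop1.png',a)
E
```

```text
[ 205  148   34   35 1059] ((221.5, 165.0), (34.0, 33.0), 90.0) [0.627 0.172 0.073]
[ 309  154   57   44 2155] ((337.179931640625, 175.78207397460938), (55.82889175415039, 42.69876480102539), 1.9749339818954468) [ 0.587 -0.17   0.073]
[277 198   4  52 185] ((278.5, 223.5), (51.0, 3.0), 90.0) [0.45  0.006 0.073]
button [[0.532 0.38  0.03 ]]
```

View pics/crop1.png

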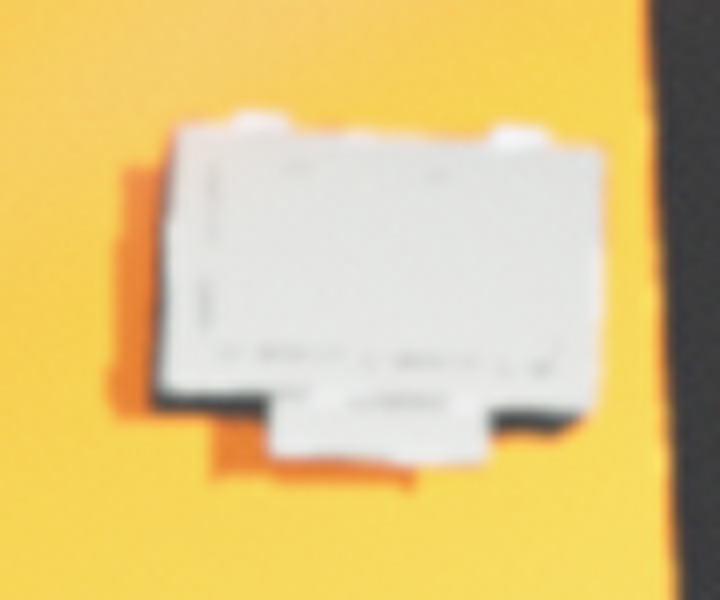

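The crop shows the lid corners at about (175,128), (605,150), (590,412) and (162,392), in crop pixels at 8x. The lip's outer edge runs from (270,458) to (487,464).

```bash
python3 - <<'E'
from h import *
p=np.array([[175,128],[605,150],[590,412],[162,392],[270,458],[487,464]])/8+[289.55,139.55]
P=plane('top',p,.073);print(P.round(4))
lip=P[4:].mean(0);w=P[1]-P[0];w2=P[2]-P[3];print('lip',lip,np.degrees(np.arctan2(w[0],-w[1])),np.degrees(np.arctan2(w2[0],-w2[1])))
h=P[:2].mean(0);print('hinge',h,'dir',h-lip,np.linalg.norm(h-lip),np.linalg.norm(w))
# button by bright blob in scene & top
im=cv2.imread('pics/scene0.png');print(plane('scene',[[428,286]],.03).round(3))
im=cv2.imread('pics/top0.png');s=get_state();e=R.from_quat(s['ee_rot']);print(e.as_matrix().round(3))
for n in('scene','top'):
    im=cv2.imread(f'pics/{n}0.png');x,y=(428,288) if n=='scene' else (155,200)
    g=cv2.cvtColor(im,cv2.COLOR_BGR2GRAY)[y-18:y+18,x-18:x+18];cv2.imwrite(f'pics/b_{n}.png',cv2.resize(g,None,fx=10,fy=10,interpolation=cv2.INTER_CUBIC))
a=np.hstack([cv2.imread('pics/b_scene.png'),cv2.imread('pics/b_top.png')]);cv2.imwrite('pics/b.png',a)
E
```

```text
[[ 0.65   -0.0955  0.073 ]
 [ 0.6385 -0.2546  0.073 ]
 [ 0.5403 -0.2445  0.073 ]
 [ 0.5508 -0.0877  0.073 ]
 [ 0.5255 -0.1265  0.073 ]
 [ 0.5218 -0.2059  0.073 ]]
lip [ 0.52365374 -0.1661821   0.073     ] -4.132086416227871 -3.836979202154164
hinge [ 0.64424783 -0.17504653  0.073     ] dir [ 0.12059409 -0.00886444  0.        ] 0.12091944290254579 0.15953765439874518
[[0.522 0.377 0.03 ]]
[[-0.928  0.374 -0.001]
 [ 0.374  0.928 -0.001]
 [ 0.    -0.002 -1.   ]]
```

View pics/b.png

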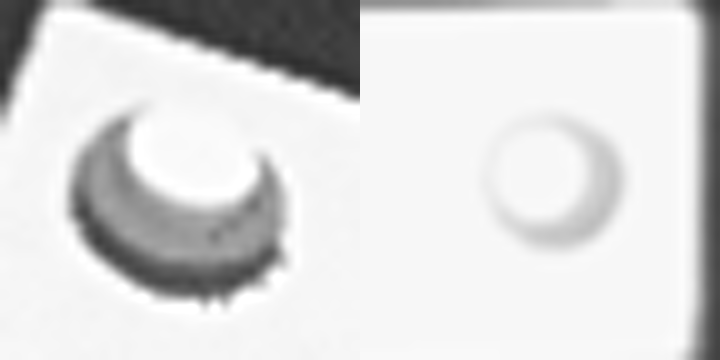

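In b.png the button's top disc is centred at about (195,150) in the scene half, which is scene pixel (429.5,285), and at about (179,172) in the top half, which is top pixel (154.9,199.2).

```bash
cat >> h.py <<'E'
a=np.radians(-4.1);c=np.array([np.cos(a),np.sin(a),0]);z=np.array([0,0,1.]);yc=np.cross(z,c)
E0=np.array([.5237,-.1665,.068]);H=E0+.122*c
def tool(tilt):
    "tool z tilted forward from down by tilt deg, tool y along case y"
    t=np.radians(tilt);zt=np.sin(t)*c-np.cos(t)*z;return R.from_matrix(np.c_[np.cross(yc,zt),yc,zt]),zt,-np.cross(yc,zt)
def go(p,r):
    s=get_state();e=R.from_quat(s['ee_rot']);d=e.inv().apply(p-s['position'])/.2
    w=(e.inv()*r).as_rotvec()/(2*np.pi);print('clock',s['clock'],'pos',s['position'].round(4),'-> row',d.round(3),w.round(4))
E
python3 - <<'E'
from h import *
o1,d1=ray('scene',[[429.5,285]]);o2,d2=ray('top',[[154.9,199.2]])
A=np.c_[d1[0],-d2[0]];k=np.linalg.lstsq(A,o2-o1,rcond=None)[0];print('button',o1+k[0]*d1[0],o2+k[1]*d2[0])
r,t,u=tool(45);print(t,u)
pre=E0+.02*t-.008*u-.05*c-.012*z;print(pre);go(np.r_[pre[:2],.2],r);go(np.r_[.34,.25,.2],tool(0)[0])
E
```

```text
button [0.53175246 0.37946735 0.04451513] [0.53254992 0.37646593 0.04373057]
[ 0.70529714 -0.05055633 -0.70710678] [ 0.70529714 -0.05055633  0.70710678]
[ 0.48229153 -0.1635318   0.03620101]
clock 0.1 pos [0.2145 0.5329 0.2047] -> row [-2.543 -2.73   0.028] [-0.0197 -0.124  -0.0469]
clock 0.1 pos [0.2145 0.5329 0.2047] -> row [-1.11  -1.078  0.025] [-0.0003 -0.0001 -0.0495]
```

```bash
python3 -m handwheel '[[-0.74,-0.72,0,0,0,-0.0495,0],[-0.74,-0.72,0,0,0,-0.0495,0],[-0.74,-0.72,0,0,0,-0.0495,0],[-0.74,-0.72,0,0,0,-0.0495,0],[-0.74,-0.72,0,0,0,-0.0495,0]]' 10
python3 - <<'E'
from h import *
r,t,u=tool(45);pre=E0+.02*t-.008*u-.05*c-.012*z;go(np.r_[pre[:2],.2],r)
E
```

```text
clock: 0.52
position: [0.298, 0.3432, 0.2051]
ee_rot: [0.035, 0.999, -0.0, -0.0]
contact_force: [1.3, 0.1, -0.2]
gripper_width: 0.064
gripper_force: 0.0
clock 0.5167 pos [0.298  0.3432 0.2051] -> row [-1.097 -2.463  0.026] [-0.     -0.1251  0.0002]
```

```bash
python3 -m handwheel '[[-0.4,-1,0,0,0,0,0],[-0.4,-1,0,0,0,0,0],[-0.4,-1,0,0,0,0,0],[-0.4,-1,0,0,0,0,0],[-0.4,-1,0,0,0,0,0]]'
python3 -m handwheel '[[-0.4,-1,0,0,0,0,0],[-0.4,-1,0,0,0,0,0],[-0.4,-1,0,0,0,0,0],[-0.4,-1,0,0,0,0,0],[-0.4,-1,0,0,0,0,0]]'
python3 - <<'E'
from h import *
r,t,u=tool(45);pre=E0+.02*t-.008*u-.05*c-.012*z;go(np.r_[pre[:2],.2],r)
E
```

```text
clock: 0.93
position: [0.3611, 0.1447, 0.2054]
ee_rot: [0.036, 0.999, 0.0, 0.0]
contact_force: [0.5, 0.3, 0.6]
gripper_width: 0.0307
gripper_force: 0.0
clock: 1.35
position: [0.4245, -0.0539, 0.2054]
ee_rot: [0.036, 0.999, 0.0, 0.0]
contact_force: [1.8, 0.4, -0.0]
gripper_width: 0.0005
gripper_force: 0.0
clock 1.35 pos [ 0.4245 -0.0539  0.2054] -> row [-0.328 -0.526  0.027] [ 0.     -0.125  -0.0002]
```

```bash
python3 -m handwheel '[[-0.2,-0.52,0,0,-0.125,0,0],[-0.2,-0.52,0,0,-0.125,0,0],[-0.2,-0.52,0,0,-0.125,0,0],[-0.2,-0.52,0,0,-0.125,0,0],[-0.2,-0.52,0,0,-0.125,0,0]]'
python3 -m handwheel '[[0,0,0,0,-0.026,0,0],[0,0,0,0,-0.026,0,0],[0,0,0,0,-0.026,0,0]]'
python3 - <<'E'
from h import *
r,t,u=tool(45);pre=E0+.02*t-.008*u-.05*c-.012*z;go(pre+[0,0,.05],r);go(pre,r);s=get_state();print(s['joints'])
cv2.imwrite('pics/w1.png',capture('wrist'))
E
```

```text
clock: 1.77
position: [0.4564, -0.1583, 0.2047]
ee_rot: [0.034, 0.956, -0.009, 0.291]
contact_force: [-0.5, 2.1, -0.5]
gripper_width: 0.0009
gripper_force: 0.0
clock: 2.02
position: [0.469, -0.1354, 0.2217]
ee_rot: [0.045, 0.937, -0.02, 0.347]
contact_force: [-0.8, 0.0, 1.1]
gripper_width: 0.0005
gripper_force: 0.0
clock 2.0167 pos [ 0.469  -0.1354  0.2217] -> row [ 0.381 -0.129  0.566] [-0.0037 -0.0121 -0.0025]
clock 2.0167 pos [ 0.469  -0.1354  0.2217] -> row [ 0.544 -0.128  0.756] [-0.0037 -0.0121 -0.0025]
[-0.75633741 -0.19452386  2.21343982  0.71014182  0.64999474 -2.70371915]
```

View pics/w1.png

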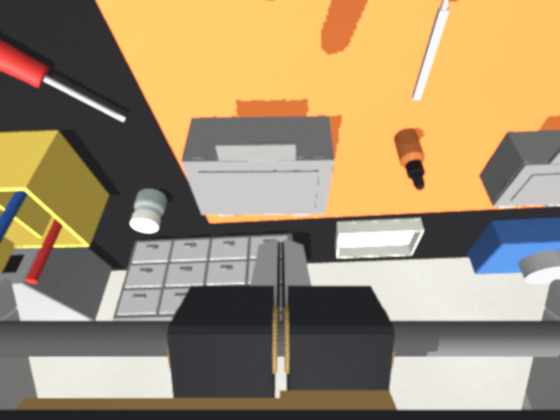

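The wrist view shows the larger case's lip at about (255,150), with the fingers closed. Joint 6 has run to its limit, so I need to understand the wrist and choose the other half-turn.

```bash
python3 - <<'E'
from h import *
import itertools
q0=np.array([1.06698787,.276582895,1.50607768,2e-5,1.36066927,-.121023312]);R0=R.from_quat([.190228284,.9817395,-.000823433,-.000276631])
s=get_state();q1=s['joints'];R1=R.from_quat(s['ee_rot']);print(q1,s['position'])
for s4,s5,s6,sg in itertools.product((1,-1),(1,-1),(1,-1),('roll','pitch')):
    def f(q):
        if sg=='roll': return R.from_euler('ZYZYZ',[q[0],q[1]+q[2],s4*q[3],s5*q[4],s6*q[5]])
        return R.from_euler('ZYZYZ',[q[0],q[1]+q[2]+s4*q[3],0,s5*q[4],s6*q[5]])
    K=f(q0).inv()*R0
    print(sg,s4,s5,s6,round(np.degrees((f(q1)*K*R1.inv()).magnitude()),2),K.as_euler('ZYX',degrees=True).round(1))
E
```

```text
[-0.75591484 -0.19291591  2.21030271  0.70853726  0.65019628 -2.70382889] [ 0.47012531 -0.13650548  0.22246669]Traceback (most recent call last):
  File "<stdin>", line 9, in <module>
  File "<stdin>", line 7, in f
  File "scipy/spatial/transform/_rotation.pyx", line 1413, in scipy.spatial.transform._rotation.Rotation.from_euler
ValueError: Expected axis specification to be a non-empty string of upto 3 characters, got ZYZYZ
```

```bash
python3 - <<'E'
from h import *
import itertools
e=lambda ax,v:R.from_euler(ax,v)
q0=np.array([1.06698787,.276582895,1.50607768,2e-5,1.36066927,-.121023312]);R0=R.from_quat([.190228284,.9817395,-.000823433,-.000276631])
s=get_state();q1=s['joints'];R1=R.from_quat(s['ee_rot'])
for s4,s5,s6,sg in itertools.product((1,-1),(1,-1),(1,-1),('roll','pitch','pitchX','pitchZ')):
    def f(q):
        b=e('z',q[0])
        if sg=='roll': return b*e('y',q[1]+q[2])*e('z',s4*q[3])*e('y',s5*q[4])*e('z',s6*q[5])
        if sg=='pitch': return b*e('y',q[1]+q[2]+s4*q[3])*e('x',s5*q[4])*e('z',s6*q[5])
        if sg=='pitchX': return b*e('y',q[1]+q[2]+s4*q[3])*e('x',s5*q[4])*e('y',s6*q[5])
        return b*e('y',q[1]+q[2]+s4*q[3])*e('z',s5*q[4])*e('y',s6*q[5])
    K=f(q0).inv()*R0
    print(sg,s4,s5,s6,round(np.degrees((f(q1)*K*R1.inv()).magnitude()),2),K.as_euler('ZYX',degrees=True).round(1))
E
```

```text
roll 1 1 1 0.0 [90.  0. -0.]
pitch 1 1 1 175.44 [81.6 84.5 62.7]
pitchX 1 1 1 56.66 [136.1  82.4 124.5]
pitchZ 1 1 1 173.08 [10.8 13.6 79.2]
roll 1 1 -1 64.03 [76.1  0.  -0. ]
pitch 1 1 -1 156.62 [67.7 84.5 62.7]
pitchX 1 1 -1 100.74 [32.2 80.1 20. ]
pitchZ 1 1 -1 143.02 [10.5 -0.  76.6]
roll 1 -1 1 140.74 [103.3   2.8 156.1]
pitch 1 -1 1 84.91 [ 92.5 -71.1  82.3]
pitchX 1 -1 1 153.02 [ 66.7 -69.4 102.3]
pitchZ 1 -1 1 89.97 [166.6   0.   79.5]
roll 1 -1 -1 126.35 [ 89.4   2.8 156.1]
pitch 1 -1 -1 90.34 [ 78.6 -71.1  82.3]
pitchX 1 -1 -1 149.14 [105.5 -70.4  61.2]
pitchZ 1 -1 -1 92.91 [166.2  13.5  76.2]
roll -1 1 1 81.19 [90.  0. -0.]
pitch -1 1 1 167.41 [81.6 84.6 62.8]
pitchX -1 1 1 131.26 [136.1  82.4 124.5]
pitchZ -1 1 1 131.08 [10.8 13.6 79.2]
roll -1 1 -1 136.66 [76.1  0.  -0. ]
pitch -1 1 -1 142.87 [67.7 84.6 62.8]
pitchX -1 1 -1 178.23 [32.2 80.1 20. ]
pitchZ -1 1 -1 89.97 [10.5 -0.  76.6]
roll -1 -1 1 150.44 [103.3   2.8 156.1]
pitch -1 -1 1 147.36 [ 92.5 -71.1  82.3]
pitchX -1 -1 1 172.35 [ 66.7 -69.4 102.3]
pitchZ -1 -1 1 53.39 [166.6   0.   79.5]
roll -1 -1 -1 131.01 [ 89.4   2.8 156.1]
pitch -1 -1 -1 160.74 [ 78.6 -71.1  82.3]
pitchX -1 -1 -1 174.6 [105.5 -70.4  61.2]
pitchZ -1 -1 -1 99.7 [166.2  13.5  76.2]
```

The roll-wrist model fits exactly: R = Rz(j1)·Ry(j2+j3)·Rz(j4)·Ry(j5)·Rz(j6+90°). I'll go upright again and flip the tool half a turn (j6 positive).

```bash
cat >> h.py <<'E'
def log():
    s=get_state();open('log.txt','a').write(' '.join(map(str,np.r_[s['joints'],s['position']]))+'\n');print(s['joints'].round(3),s['position'].round(4))
E
L="python3 -c 'from h import *;log()'"
echo "1.06698787 .276582895 1.50607768 2e-5 1.36066927 -.121023312 .21451593 .53291084 .20463372" >log.txt
eval $L
python3 -m handwheel '[[0,0,0,0,0.1,0,0],[0,0,0,0,0.1,0,0],[0,0,0,0,0.1,0,0],[0,0,0,0,0.1,0,0],[0,0,0,0,0.1,0,0]]' >/dev/null; eval $L
python3 -m handwheel '[[0,0,0,0,0,0.1,0],[0,0,0,0,0,0.1,0],[0,0,0,0,0,0.1,0],[0,0,0,0,0,0.1,0],[0,0,0,0,0,0.1,0]]' >/dev/null; eval $L
```

```text
[-0.756 -0.193  2.21   0.709  0.65  -2.704] [ 0.4701 -0.1365  0.2225]
[-0.464  0.048  1.754  0.049  1.19  -1.953] [ 0.4724 -0.1386  0.2249]
[-0.466  0.048  1.76   0.055  1.184 -1.328] [ 0.4723 -0.1378  0.2228]
```

```bash
L="python3 -c 'from h import *;log()'"
python3 -m handwheel '[[0,0,0,0,0,0.1,0],[0,0,0,0,0,0.1,0],[0,0,0,0,0,0.1,0],[0,0,0,0,0,0.1,0],[0,0,0,0,0,0.1,0]]' >/dev/null
python3 -m handwheel '[[0,0,0,0,0,0.1,0],[0,0,0,0,0,0.1,0],[0,0,0,0,0,0.1,0],[0,0,0,0,0,0.1,0],[0,0,0,0,0,0.1,0]]' >/dev/null
python3 -m handwheel '[[0,0,0,0,0,0.1,0],[0,0,0,0,0,0.1,0],[0,0,0,0,0,0.1,0],[0,0,0,0,0,0.1,0],[0,0,0,0,0,0.1,0]]' >/dev/null; eval $L
python3 -m handwheel '[[0,0,0,0,0,0.1,0],[0,0,0,0,0,0.1,0],[0,0,0,0,0,0.1,0],[0,0,0,0,0,0.1,0],[0,0,0,0,0,0.1,0]]' >/dev/null; eval $L
cat > fk.py <<'E'
from h import *
D=np.loadtxt('log.txt');e=R.from_euler
def rows(q):
    b=e('z',q[0]);A=b*e('y',q[1]);B=b*e('y',q[1]+q[2]);C=B*e('z',q[3])*e('y',q[4])
    X,Y,Z=np.eye(3)
    return np.c_[Z,b.apply(Y),A.apply(Z),B.apply(Z),B.apply(X),C.apply(Z)]   # d0, offY, a1, a2, elbow x, L
M=np.vstack([rows(q) for q in D[:,:6]]);v=D[:,6:].ravel();k,res,rk,sv=np.linalg.lstsq(M,v,rcond=None)
def fkR(q): return e('z',q[0])*e('y',q[1]+q[2])*e('z',q[3])*e('y',q[4])*e('z',q[5]+np.pi/2)
def fk(q): return rows(q)@k
lo=np.array([-2.89,-.75,.22,-1.18,.11,-2.65]);hi=np.array([2.89,2.08,2.7,4.32,2.71,2.65])
from scipy.optimize import least_squares
def ik(p,r,q0):
    f=lambda q:np.r_[(fk(q)-p)*10,(fkR(q)*r.inv()).as_rotvec()]
    o=least_squares(f,np.clip(q0,lo+.01,hi-.01),bounds=(lo,hi));return o.x,np.abs(o.fun).max()
E
python3 -c "
from fk import *;print(k.round(4),sv.round(3),np.abs(M@k-v).max())"
```

```text
[-0.466  0.048  1.76   0.055  1.184  0.547] [ 0.4721 -0.1379  0.223 ]
[-0.466  0.048  1.76   0.055  1.184  1.172] [ 0.4722 -0.1379  0.223 ]
[0.1368 0.0694 0.6297 0.4211 0.0604 0.3903] [4.841 2.493 2.45  0.537 0.247 0.055] 1.9676623702613583e-07
```

```bash
cat > plan.py <<'E'
from fk import *
def toolf(tilt):
    r,t,u=tool(tilt);return r*e('z',np.pi),t,u
def path(tilt,d=.02,rC=.10):
    r,t,u=toolf(tilt);out=[('pre',E0+d*t-.05*c-.012*z),('under',E0+d*t-.012*z)]
    for th in (0,.25,.5,.75,1,1.25,1.5,1.65,1.8):
        D=-np.cos(th)*c+np.sin(th)*z
        if th<np.radians(90-tilt): C=H+.122*D+d*t
        else: C=H+rC*D
        out.append((th,C))
    return r,t,u,[(n,C-.008*u) for n,C in out]
E
python3 - <<'E'
from plan import *
for tilt in (35,45,55):
    r,t,u,P=path(tilt);q=D[-1,:6]
    for n,p in P:
        q,er=ik(p,r,q);wc=fk(q)-k[5]*t
        print(tilt,n,p.round(3),q.round(2),round(er,4),'wristc z',wc[2].round(3))
E
```

```text
35 pre [ 0.479 -0.163  0.035] [-0.76  0.21  2.42  1.54  0.37 -0.56] 0.0 wristc z 0.355
35 under [ 0.529 -0.167  0.035] [-0.66  0.26  2.33  1.49  0.33 -0.42] 0.0 wristc z 0.355
35 0 [ 0.529 -0.167  0.047] [-0.66  0.24  2.31  1.37  0.33 -0.29] 0.0 wristc z 0.367
35 0.25 [ 0.532 -0.167  0.077] [-0.66  0.18  2.26  1.09  0.37  0.01] 0.0 wristc z 0.397
35 0.5 [ 0.544 -0.168  0.106] [-0.64  0.14  2.2   0.88  0.41  0.25] 0.0 wristc z 0.425
35 0.75 [ 0.561 -0.169  0.13 ] [-0.61  0.12  2.13  0.74  0.46  0.43] 0.0 wristc z 0.45
35 1 [ 0.585 -0.171  0.148] [-0.58  0.13  2.06  0.64  0.49  0.56] 0.0 wristc z 0.467
35 1.25 [ 0.607 -0.172  0.158] [-0.56  0.14  2.01  0.58  0.51  0.64] 0.0 wristc z 0.478
35 1.5 [ 0.632 -0.174  0.163] [-0.53  0.17  1.96  0.54  0.51  0.71] 0.0 wristc z 0.483
35 1.65 [ 0.647 -0.175  0.163] [-0.51  0.19  1.93  0.52  0.51  0.74] 0.0 wristc z 0.483
35 1.8 [ 0.662 -0.176  0.161] [-0.5   0.21  1.91  0.51  0.51  0.76] 0.0 wristc z 0.481
45 pre [ 0.482 -0.164  0.036] [-0.89  0.32  2.57  2.09  0.63 -1.26] 0.0 wristc z 0.312
45 under [ 0.532 -0.167  0.036] [-0.76  0.34  2.48  2.1
[... 1077 characters left out ...]
274
55 0.25 [ 0.539 -0.168  0.08 ] [-0.85  0.35  2.56  2.22  0.81 -1.35] 0.0 wristc z 0.304
55 0.5 [ 0.55  -0.168  0.108] [-0.82  0.26  2.5   2.12  0.71 -1.17] 0.0 wristc z 0.332
55 0.75 [ 0.568 -0.17   0.13 ] [-0.78  0.21  2.43  2.05  0.64 -1.03] 0.0 wristc z 0.353
55 1 [ 0.587 -0.171  0.146] [-0.73  0.19  2.37  2.    0.59 -0.92] 0.0 wristc z 0.369
55 1.25 [ 0.609 -0.173  0.156] [-0.69  0.19  2.32  1.97  0.54 -0.84] 0.0 wristc z 0.38
55 1.5 [ 0.634 -0.174  0.161] [-0.65  0.21  2.27  1.96  0.5  -0.8 ] 0.0 wristc z 0.385
55 1.65 [ 0.649 -0.175  0.161] [-0.63  0.22  2.24  1.97  0.49 -0.79] 0.0 wristc z 0.385
55 1.8 [ 0.663 -0.177  0.159] [-0.6   0.24  2.22  1.99  0.47 -0.79] 0.0 wristc z 0.383
```

```bash
python3 - <<'E'
from plan import *
r,t,u,P=path(45);go(P[0][1]+[-.02,0,.12],r)
E
```

```text
clock 4.5667 pos [ 0.4722 -0.1379  0.223 ] -> row [-0.091  0.129  0.325] [ 0.0023  0.0997 -0.0013]
```

```bash
python3 -m handwheel '[[-0.09,0.13,0.325,0.002,0.1,-0.001,0],[-0.09,0.13,0.325,0.002,0.1,-0.001,0],[-0.09,0.13,0.325,0.002,0.1,-0.001,0],[-0.09,0.13,0.325,0.002,0.1,-0.001,0],[-0.09,0.13,0.325,0.002,0.1,-0.001,0]]'
python3 -m handwheel '[[0,0,0,0,0,0,0],[0,0,0,0,0,0,0]]' >/dev/null
python3 - <<'E'
from plan import *
r,t,u,P=path(45);go(P[0][1]+[-.02,0,.12],r);go(P[0][1],r);log()
E
```

```text
clock: 4.98
position: [0.4625, -0.159, 0.1546]
ee_rot: [0.955, -0.028, 0.296, 0.001]
contact_force: [1.0, 0.7, -0.3]
gripper_width: 0.0002
gripper_force: 0.0
clock 5.15 pos [ 0.4627 -0.1596  0.1552] -> row [ 0.002  0.02  -0.005] [-0.0034  0.0299  0.0001]
clock 5.15 pos [ 0.4627 -0.1596  0.1552] -> row [-0.253  0.024  0.547] [-0.0034  0.0299  0.0001]
[-0.803 -0.056  2.227  0.712  0.642  0.32 ] [ 0.4627 -0.1596  0.1552]
```

```bash
for i in 1; do python3 -m handwheel '[[0,0.02,0,-0.003,0.03,0,0],[0,0.02,0,-0.003,0.03,0,0],[0,0.02,0,-0.003,0.03,0,0],[0,0.02,0,-0.003,0.03,0,0]]' >/dev/null; done
python3 - <<'E'
from plan import *
r,t,u,P=path(45);go(P[0][1]+[-.02,0,.12],r);go(P[0][1],r);log()
E
```

```text
clock 5.4833 pos [ 0.4633 -0.163   0.1553] -> row [-0.     0.003 -0.006] [-0.0006 -0.0005  0.0005]
clock 5.4833 pos [ 0.4633 -0.163   0.1553] -> row [-0.356 -0.003  0.487] [-0.0006 -0.0005  0.0005]
[-0.957 -0.057  2.393  1.223  0.627 -0.295] [ 0.4633 -0.163   0.1553]
```

```bash
python3 -m handwheel '[[-0.09,0,0.12,0,0,0,0],[-0.18,0,0.24,0,0,0,0],[-0.27,0,0.36,0,0,0,0],[-0.356,0,0.487,0,0,0,0],[-0.356,0,0.487,0,0,0,0]]'
python3 -m handwheel '[[0,0,0,0,0,0,0],[0,0,0,0,0,0,0]]' >/dev/null
python3 - <<'E'
from plan import *
r,t,u,P=path(45);go(P[0][1],r);go(P[1][1],r);log()
cv2.imwrite('pics/w2.png',capture('wrist'))
E
```

```text
clock: 5.9
position: [0.4854, -0.1639, 0.0441]
ee_rot: [0.921, -0.029, 0.387, 0.011]
contact_force: [0.0, 0.3, 0.7]
gripper_width: 0.0003
gripper_force: 0.0
clock 6.0667 pos [ 0.484  -0.1621  0.043 ] -> row [-0.03   0.008  0.018] [-0.002 -0.001  0.   ]
clock 6.0667 pos [ 0.484  -0.1621  0.043 ] -> row [0.146 0.01  0.196] [-0.002 -0.001  0.   ]
[-0.896  0.299  2.562  2.026  0.633 -1.201] [ 0.484  -0.1621  0.043 ]
```

View pics/w2.png

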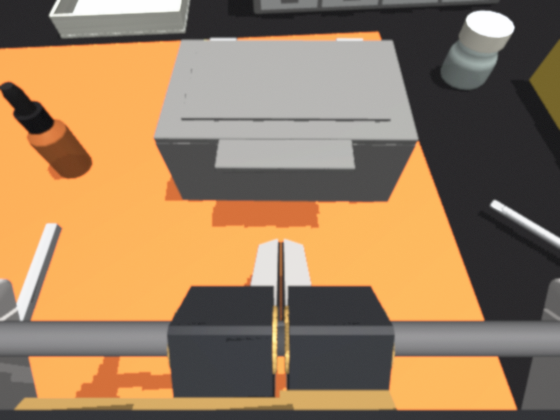

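The wrist view shows the lip's lower edge from (217,165) to (352,167), centred on the fingers at column 281. I'll check the lip position with this view.

```bash
python3 - <<'E'
from plan import *
P2=plane('wrist',[[217,165],[352,167]],.068);print(P2.round(4),P2.mean(0)-E0)
r,t,u,P=path(45);go(P[1][1],r)
E
```

```text
[[ 0.5326 -0.1282  0.068 ]
 [ 0.526  -0.2072  0.068 ]] [ 0.00561886 -0.00119962  0.        ]
clock 6.1167 pos [ 0.4839 -0.1623  0.0443] -> row [0.141 0.009 0.201] [-0.0018 -0.0013  0.0004]
```

```bash
sed -i 's/E0=np.array(\[.5237,-.1665/E0=np.array([.526,-.167/' h.py; python3 -c "
from plan import *
r,t,u,P=path(45);go(P[0][1],r);go(P[1][1],r);go(P[2][1],r)"
```

```text
clock 6.1167 pos [ 0.4839 -0.1623  0.0443] -> row [-0.026  0.009  0.031] [-0.0018 -0.0013  0.0004]
clock 6.1167 pos [ 0.4839 -0.1623  0.0443] -> row [0.149 0.011 0.21 ] [-0.0018 -0.0013  0.0004]
clock 6.1167 pos [ 0.4839 -0.1623  0.0443] -> row [0.192 0.011 0.167] [-0.0018 -0.0013  0.0004]
```

```bash
python3 -m handwheel '[[-0.026,0.01,0.031,-0.002,-0.001,0,0],[0.04,0.01,0.1,-0.002,-0.001,0,0],[0.1,0.01,0.16,-0.002,-0.001,0,0],[0.149,0.01,0.21,-0.002,-0.001,0,0],[0.149,0.01,0.21,-0.002,-0.001,0,0]]'
python3 -m handwheel '[[0,0,0,0,0,0,0],[0,0,0,0,0,0,0]]'
python3 -c "
from plan import *
r,t,u,P=path(45);log()
for i in range(1,8): print(P[i][0]); go(P[i][1],r)"
```

```text
clock: 6.53
position: [0.5372, -0.1689, 0.04]
ee_rot: [0.921, -0.031, 0.387, 0.018]
contact_force: [-0.9, -0.3, 0.2]
gripper_width: 0.0005
gripper_force: 0.0
clock: 6.7
position: [0.5326, -0.1675, 0.0371]
ee_rot: [0.923, -0.033, 0.384, 0.017]
contact_force: [0.1, -0.4, -0.4]
gripper_width: 0.0004
gripper_force: 0.0
[-0.754  0.339  2.477  2.164  0.564 -1.195] [ 0.5326 -0.1675  0.0371]
under
clock 6.7 pos [ 0.5326 -0.1675  0.0371] -> row [0.004 0.    0.01 ] [ 0.0008 -0.0004  0.0005]
0
clock 6.7 pos [ 0.5326 -0.1675  0.0371] -> row [ 0.046  0.    -0.033] [ 0.0008 -0.0004  0.0005]
0.25
clock 6.7 pos [ 0.5326 -0.1675  0.0371] -> row [ 0.166  0.001 -0.126] [ 0.0008 -0.0004  0.0005]
0.5
clock 6.7 pos [ 0.5326 -0.1675  0.0371] -> row [ 0.306  0.002 -0.186] [ 0.0008 -0.0004  0.0005]
0.75
clock 6.7 pos [ 0.5326 -0.1675  0.0371] -> row [ 0.456  0.002 -0.21 ] [ 0.0008 -0.0004  0.0005]
1
clock 6.7 pos [ 0.5326 -0.1675  0.0371] -> row [ 0.584  0.003 -0.188] [ 0.0008 -0.0004  0.0005]
1.25
clock 6.7 pos [ 0.5326 -0.1675  0.0371] -> row [ 0.702  0.003 -0.147] [ 0.0008 -0.0004  0.0005]
```

```bash
python3 -m handwheel '[[0.046,0,-0.033,0,0,0,0],[0.085,0,-0.065,0,0,0,0],[0.125,0,-0.096,0,0,0,0],[0.166,0,-0.126,0,0,0,0],[0.166,0,-0.126,0,0,0,0]]'
python3 -m handwheel '[[0.035,0,-0.02,0,0,0,0],[0.07,0,-0.035,0,0,0,0],[0.105,0,-0.05,0,0,0,0],[0.14,0,-0.06,0,0,0,0],[0.14,0,-0.06,0,0,0,0]]'
python3 -c "
from plan import *
r,t,u,P=path(45);log()
for i in range(4,11): print(P[i][0]); go(P[i][1],r)
cv2.imwrite('pics/w3.png',np.hstack([cv2.resize(capture(n),(400,300)) for n in('wrist','scene')]))"
```

```text
clock: 7.12
position: [0.538, -0.1682, 0.079]
ee_rot: [0.923, -0.033, 0.384, 0.017]
contact_force: [-0.5, 1.0, -1.2]
gripper_width: 0.0006
gripper_force: 0.4
clock: 7.53
position: [0.5495, -0.1689, 0.1061]
ee_rot: [0.923, -0.033, 0.383, 0.017]
contact_force: [0.2, 0.5, 0.5]
gripper_width: 0.0004
gripper_force: 0.3
[-0.718  0.167  2.347  1.679  0.439 -0.61 ] [ 0.5495 -0.1689  0.1061]
0.5
clock 7.5333 pos [ 0.5495 -0.1689  0.1061] -> row [ 0.002 -0.001 -0.003] [ 0.0008 -0.0003  0.0004]
0.75
clock 7.5333 pos [ 0.5495 -0.1689  0.1061] -> row [ 0.152 -0.001 -0.027] [ 0.0008 -0.0003  0.0004]
1
clock 7.5333 pos [ 0.5495 -0.1689  0.1061] -> row [ 0.28  -0.    -0.005] [ 0.0008 -0.0003  0.0004]
1.25
clock 7.5333 pos [ 0.5495 -0.1689  0.1061] -> row [ 0.397 -0.     0.036] [ 0.0008 -0.0003  0.0004]
1.5
clock 7.5333 pos [ 0.5495 -0.1689  0.1061] -> row [ 0.501 -0.001  0.106] [ 0.0008 -0.0003  0.0004]
1.65
clock 7.5333 pos [ 0.5495 -0.1689  0.1061] -> row [ 0.554 -0.001  0.159] [ 0.0008 -0.0003  0.0004]
1.8
clock 7.5333 pos [ 0.5495 -0.1689  0.1061] -> row [ 0.598 -0.001  0.22 ] [ 0.0008 -0.0003  0.0004]
```

View pics/w3.png

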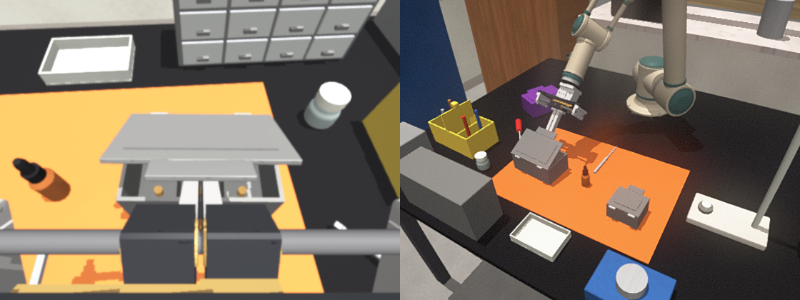

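In both halves the lid is raised, resting on the fingers (wrist half near (200,170)). The case hasn't moved, so I'll continue along the arc.

```bash
python3 -m handwheel '[[0.04,0,-0.01,0,0,0,0],[0.08,0,-0.02,0,0,0,0],[0.12,0,-0.025,0,0,0,0],[0.152,0,-0.027,0,0,0,0],[0.2,0,-0.02,0,0,0,0]]'
python3 -m handwheel '[[0.04,0,0.007,0,0,0,0],[0.08,0,0.015,0,0,0,0],[0.12,0,0.025,0,0,0,0],[0.16,0,0.04,0,0,0,0],[0.2,0,0.056,0,0,0,0]]'
python3 -m handwheel '[[0.03,0,0.02,0,0,0,0],[0.06,0,0.04,0,0,0,0],[0.1,0,0.07,0,0,0,0],[0.13,0,0.1,0,0,0,0],[0.155,0,0.12,0,0,0,0]]'
python3 -c "
from plan import *
r,t,u,P=path(45);log()
for i in range(8,11): print(P[i][0]); go(P[i][1],r)
cv2.imwrite('pics/w4.png',np.hstack([cv2.resize(capture(n),(400,300)) for n in('wrist','scene')]))"
```

```text
clock: 8.05
position: [0.5736, -0.1699, 0.135]
ee_rot: [0.924, -0.034, 0.382, 0.015]
contact_force: [-1.3, 0.2, -0.9]
gripper_width: 0.0001
gripper_force: 0.3
clock: 8.47
position: [0.6104, -0.1727, 0.1555]
ee_rot: [0.923, -0.034, 0.382, 0.015]
contact_force: [-1.0, 0.1, 0.3]
gripper_width: 0.0008
gripper_force: 0.2
clock: 8.88
position: [0.6498, -0.1758, 0.1606]
ee_rot: [0.923, -0.034, 0.382, 0.016]
contact_force: [0.1, -0.2, -0.0]
gripper_width: 0.0
gripper_force: 0.0
[-0.563  0.188  2.087  1.183  0.365  0.05 ] [ 0.6498 -0.1758  0.1606]
1.5
clock 8.8833 pos [ 0.6498 -0.1758  0.1606] -> row [-0.048  0.001 -0.058] [0.0006 0.0001 0.0001]
1.65
clock 8.8833 pos [ 0.6498 -0.1758  0.1606] -> row [ 0.005  0.001 -0.005] [0.0006 0.0001 0.0001]
1.8
clock 8.8833 pos [ 0.6498 -0.1758  0.1606] -> row [0.05  0.    0.056] [0.0006 0.0001 0.0001]
```

View pics/w4.png

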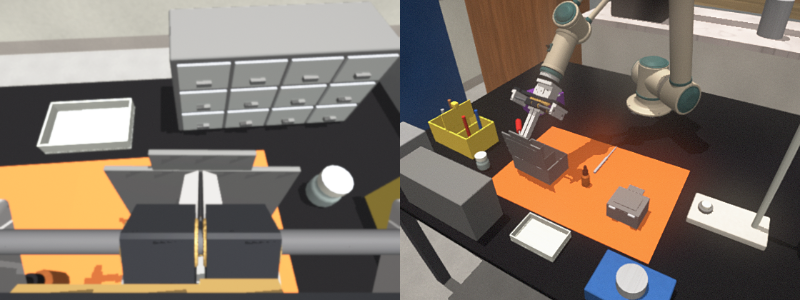

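Both halves show the lid about upright with the fingers behind it. A little further will carry it over.

```bash
python3 -m handwheel '[[0.02,0,0.02,0,0,0,0],[0.04,0,0.04,0,0,0,0],[0.06,0,0.06,0,0,0,0],[0.07,0,0.08,0,0,0,0],[0.07,0,0.08,0,0,0,0]]'
python3 -m handwheel '[[0,0,0,0,0,0,0],[0,0,0,0,0,0,0],[0,0,0,0,0,0,0]]'
python3 -m handwheel '[[-0.02,0,-0.15,0,0,0,0],[-0.05,0,-0.3,0,0,0,0],[-0.05,0,-0.5,0,0,0,0],[-0.05,0,-0.65,0,0,0,0],[-0.05,0,-0.75,0,0,0,0]]'
python3 -c "
from plan import *
log();go(np.array([.5,.0,.28]),tool(0)[0]*e('z',np.pi))
cv2.imwrite('pics/w5.png',np.hstack([cv2.resize(capture(n),(400,300)) for n in('wrist','scene')]))"
```

```text
clock: 9.4
position: [0.6718, -0.1776, 0.1603]
ee_rot: [0.923, -0.033, 0.383, 0.016]
contact_force: [-0.4, -0.6, -0.2]
gripper_width: 0.0008
gripper_force: 0.0
clock: 9.65
position: [0.6707, -0.1773, 0.1602]
ee_rot: [0.923, -0.033, 0.383, 0.016]
contact_force: [-0.1, -0.1, -0.5]
gripper_width: 0.0008
gripper_force: 0.0
clock: 10.07
position: [0.5564, -0.1684, 0.2613]
ee_rot: [0.923, -0.033, 0.383, 0.017]
contact_force: [1.3, 0.3, 0.2]
gripper_width: 0.0005
gripper_force: 0.0
[-0.702 -0.08   2.074  0.792  0.618  0.404] [ 0.5564 -0.1684  0.2613]
clock 10.0667 pos [ 0.5564 -0.1684  0.2613] -> row [-0.173 -0.818 -0.313] [ 0.0011 -0.1254 -0.    ]
```

View pics/w5.png

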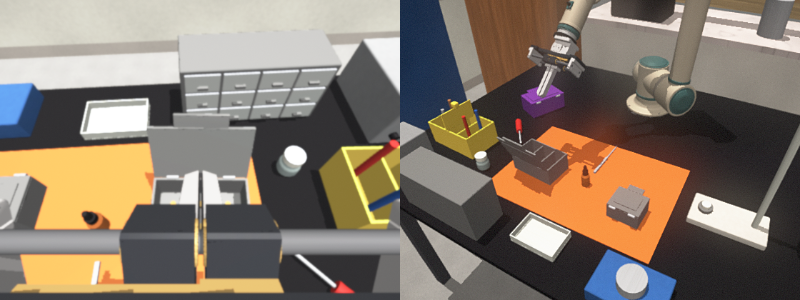

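The lid stands leaned back and open in both halves, with the small case still shut. Next is the button.

```bash
python3 -c "
from plan import *
q=get_state()['joints']
for sy in(1,-1):
    y=np.array([sy,0,0.]);r=R.from_matrix(np.c_[np.cross(y,-z),y,-z])
    print(ik(np.array([.532,.378,.12]),r,q)); go(np.array([.532,.378,.2]),r)
print(ik(np.array([.5,0.1,.28]),tool(0)[0]*e('z',np.pi),q))
"
python3 -m handwheel '[[-0.17,-0.8,-0.31,0,-0.125,0,0],[-0.17,-0.8,-0.31,0,-0.125,0,0],[-0.17,-0.8,-0.31,0,-0.125,0,0],[-0.17,-0.8,-0.31,0,-0.125,0,0],[-0.17,-0.8,-0.31,0,-0.125,0,0]]'
python3 -c "
from plan import *
log()
for sy in(1,-1):
    y=np.array([sy,0,0.]);r=R.from_matrix(np.c_[np.cross(y,-z),y,-z]); go(np.array([.532,.378,.15]),r)"
```

```text
(array([5.11213012e-01, 4.44559723e-01, 1.45983744e+00, 8.13186636e-12,
       1.23719549e+00, 5.11213012e-01]), np.float64(1.1114803004407654e-10))
clock 10.1667 pos [ 0.5574 -0.1693  0.2628] -> row [-0.442 -2.722 -0.031] [ 0.104  -0.0946 -0.2464]
(array([0.23013521, 0.29590801, 1.89028184, 0.69175789, 0.76478115,
       2.65      ]), np.float64(0.4937144361742928))
clock 10.1667 pos [ 0.5574 -0.1693  0.2628] -> row [-0.442 -2.722 -0.031] [-0.0928 -0.102   0.225 ]
(array([6.08671359e-02, 1.42345463e-01, 1.49867019e+00, 2.04863157e-13,
       1.50057700e+00, 1.70322196e+00]), np.float64(1.5650005364718947e-12))
clock: 10.58
position: [0.5133, -0.0314, 0.2719]
ee_rot: [0.982, -0.03, 0.187, -0.003]
contact_force: [0.7, 1.4, -0.7]
gripper_width: 0.0003
gripper_force: 0.0
[-0.268 -0.065  1.804  0.107  1.039  1.327] [ 0.5133 -0.0314  0.2719]
clock 10.5833 pos [ 0.5133 -0.0314  0.2719] -> row [-0.26  -2.038  0.591] [ 0.0466 -0.0482 -0.2563]
clock 10.5833 pos [ 0.5133 -0.0314  0.2719] -> row [-0.26  -2.038  0.591] [-0.0474 -0.0459  0.2372]
```

Use tool y = +x, staying high first.

```bash
python3 -m handwheel '[[0.03,-1,0,0,-0.06,0,0],[0.03,-1,0,0,-0.06,0,0],[0.03,-1,0,0,-0.06,0,0],[0.03,-1,0,0,-0.06,0,0],[0.03,-1,0,0,-0.06,0,0]]'
python3 -m handwheel '[[0,-0.9,0,0,0,-0.1,0],[0,-0.9,0,0,0,-0.1,0],[0,-0.9,0,0,0,-0.1,0],[0,-0.9,0,0,0,-0.1,0],[0,-0.9,0,0,0,-0.1,0]]'
python3 -m handwheel '[[0,0,0,0,0,-0.1,0],[0,0,0,0,0,-0.1,0],[0,0,0,0,0,-0.1,0],[0,0,0,0,0,-0.1,0],[0,0,0,0,0,-0.1,0]]'
python3 -c "
from plan import *
log()
y=np.array([1,0,0.]);r=R.from_matrix(np.c_[np.cross(y,-z),y,-z]); go(np.array([.532,.378,.1]),r)"
```

```text
clock: 11.0
position: [0.5331, 0.1722, 0.2757]
ee_rot: [1.0, -0.026, 0.001, -0.01]
contact_force: [-1.0, -0.0, 0.1]
gripper_width: 0.0003
gripper_force: 0.0
clock: 11.42
position: [0.5403, 0.3545, 0.2795]
ee_rot: [0.958, 0.287, 0.005, -0.01]
contact_force: [-1.2, -0.3, -0.1]
gripper_width: 0.0006
gripper_force: 0.0
clock: 11.83
position: [0.5407, 0.3487, 0.28]
ee_rot: [0.824, 0.566, 0.006, -0.006]
contact_force: [-0.6, -0.4, 0.2]
gripper_width: 0.0005
gripper_force: 0.0
[0.456 0.346 1.222 0.014 1.563 0.823] [0.5407 0.3487 0.28  ]
clock 11.8333 pos [0.5407 0.3487 0.28  ] -> row [ 0.105 -0.09   0.902] [ 0.     -0.0029 -0.0584]
```

```bash
python3 -m handwheel '[[0.1,-0.09,0.2,0,-0.003,-0.058,0],[0.1,-0.09,0.4,0,-0.003,-0.058,0],[0.1,-0.09,0.6,0,-0.003,-0.058,0],[0.1,-0.09,0.8,0,-0.003,-0.058,0],[0.1,-0.09,0.9,0,-0.003,-0.058,0]]'
python3 -m handwheel '[[0,0,0,0,0,0,0],[0,0,0,0,0,0,0]]'
python3 -c "
from plan import *
log()
y=np.array([1,0,0.]);r=R.from_matrix(np.c_[np.cross(y,-z),y,-z]); go(np.array([.532,.378,.06]),r);go(np.array([.532,.378,.035]),r)
cv2.imwrite('pics/w6.png',np.hstack([cv2.resize(capture(n),(400,300)) for n in('wrist','scene')]))"
```

```text
clock: 12.25
position: [0.5288, 0.3753, 0.0952]
ee_rot: [0.71, 0.704, -0.004, -0.001]
contact_force: [-0.4, -0.1, 0.5]
gripper_width: 0.0006
gripper_force: 0.0
clock: 12.42
position: [0.5316, 0.3761, 0.1003]
ee_rot: [0.711, 0.704, -0.001, 0.0]
contact_force: [-0.9, -0.2, 0.5]
gripper_width: 0.0007
gripper_force: 0.0
[ 5.100e-01  4.590e-01  1.488e+00 -1.000e-03  1.197e+00  5.200e-01] [0.5316 0.3761 0.1003]
clock 12.4167 pos [0.5316 0.3761 0.1003] -> row [0.01  0.002 0.201] [-0.0002  0.0003 -0.0016]
clock 12.4167 pos [0.5316 0.3761 0.1003] -> row [0.01  0.002 0.326] [-0.0002  0.0003 -0.0016]
```

View pics/w6.png

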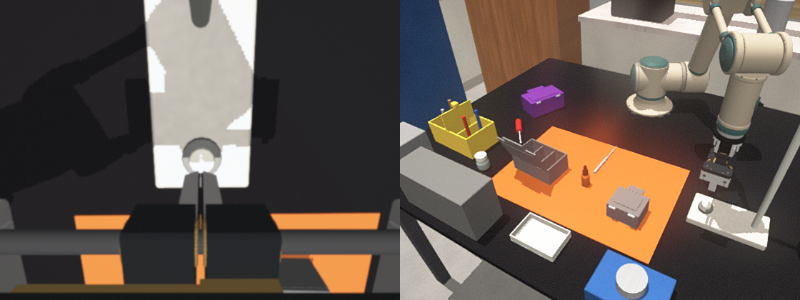

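The wrist half shows the button at (201,160), which is (281,224) at full size, just ahead of the fingertips and in line with them. I'll check that and then descend, watching the force.

```bash
python3 -c "
from plan import *
print(plane('wrist',[[281,224]],.044))"
python3 -m handwheel '[[0.01,0,0.05,0,0,0,0],[0.01,0,0.1,0,0,0,0],[0.01,0,0.15,0,0,0,0],[0.01,0,0.2,0,0,0,0],[0.01,0,0.23,0,0,0,0]]'
python3 -m handwheel '[[0,0,0,0,0,0,0],[0,0,0.015,0,0,0,0],[0,0,0.015,0,0,0,0]]'
```

```text
[[0.53508151 0.37712687 0.044     ]]
clock: 12.93
position: [0.5319, 0.3773, 0.0551]
ee_rot: [0.711, 0.703, -0.0, 0.001]
contact_force: [0.2, -0.2, -0.3]
gripper_width: 0.0001
gripper_force: 0.0
clock: 13.18
position: [0.5327, 0.3777, 0.0534]
ee_rot: [0.711, 0.703, 0.001, 0.001]
contact_force: [-0.0, -0.1, -0.4]
gripper_width: 0.0003
gripper_force: 0.0
```

```bash
for i in 1; do
python3 -m handwheel '[[0,0,0.02,0,0,0,0],[0,0,0.02,0,0,0,0],[0,0,0.02,0,0,0,0]]' | grep -E 'posi|contact'
python3 -m handwheel '[[0,0,0.01,0,0,0,0],[0,0,0.02,0,0,0,0],[0,0,0.02,0,0,0,0]]' | grep -E 'posi|contact'
python3 -m handwheel '[[0,0,0.01,0,0,0,0],[0,0,0.01,0,0,0,0],[0,0,0.01,0,0,0,0]]' | grep -E 'posi|contact'
python3 -m handwheel '[[0,0,0.01,0,0,0,0],[0,0,0.01,0,0,0,0],[0,0,0.01,0,0,0,0]]' | grep -E 'posi|contact'
done
```

```text
position: [0.5328, 0.3778, 0.0498]
contact_force: [0.4, 0.2, -0.7]
position: [0.533, 0.3779, 0.0457]
contact_force: [0.6, -0.3, 1.7]
position: [0.533, 0.3779, 0.044]
contact_force: [0.4, 0.4, 2.0]
position: [0.533, 0.3779, 0.0419]
contact_force: [0.4, -0.2, 3.5]
```

```bash

python3 -m handwheel '[[0,0,0.01,0,0,0,0],[0,0,0.01,0,0,0,0],[0,0,0.01,0,0,0,0]]' | grep -E 'posi|contact'
python3 -m handwheel '[[0,0,0.008,0,0,0,0],[0,0,0.008,0,0,0,0],[0,0,0.008,0,0,0,0]]' | grep -E 'posi|contact'
```

```text
position: [0.533, 0.3779, 0.0403]
contact_force: [0.3, -0.0, 5.7]
position: [0.533, 0.3779, 0.0401]
contact_force: [-2.3, -1.3, 11.8]
```

It's bottomed out: the force rises steeply with no further travel. I'll release and back off.

```bash
python3 -m handwheel '[[0,0,-0.05,0,0,0,0],[0,0,-0.15,0,0,0,0],[0,0,-0.3,0,0,0,0],[0,0,-0.45,0,0,0,0],[0,0,-0.6,0,0,0,0]]'
python3 -m handwheel '[[0,0,0,0,0,0,0],[0,0,0,0,0,0,0],[0,0,0,0,0,0,0]]' >/dev/null
python3 -c "
from h import *
cv2.imwrite('pics/f.png',np.hstack([cv2.resize(capture(n),(400,300)) for n in('top','scene')]))"
```

```text
clock: 15.1
position: [0.5316, 0.3774, 0.1585]
ee_rot: [0.711, 0.703, -0.0, 0.001]
contact_force: [0.9, 0.6, 0.2]
gripper_width: 0.0006
gripper_force: 0.0
```

View pics/f.png

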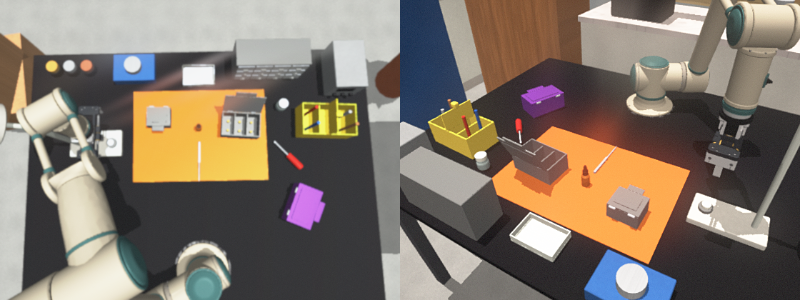

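The final view shows the larger case open at (242,118), with the small case shut and everything else in place. The arm is clear at 0.16 m.

```bash
python3 -c "
from station import *
print(close_job())"
```

```text
the job is handed in; nothing more can be done
None
```

The larger case is open with its lid leaning back by itself, and the lamp button was pressed until it bottomed out (11.8 N) and released; the small case and the other things look undisturbed in the last pictures, though they don't clearly show the lamp's light, and the job is handed in.

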